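Face the toolbox clasp to the camera and take its picture

TASK

A three-cornered motorcycle toolbox stands on the turntable of the shop's product-photo stand. Turn it where it stands, without lifting it, until its black clasp looks straight at the camera (in line with the yellow arrow) and it stays still, in the middle of the turntable; then press the red shutter button fully down and let it go. Leave the other toolboxes, the mug, the bottle and the tin where they are.

Things in the scene. Friction and masses are not known exactly. Their poses are not given: they have to be found in the camera images.
- toolbox: Grey steel toolbox, rounded triangle in plan, 59 mm high, 0.6 to 1 kg, loose on the turntable near its centre, turning with it. Origin: centre of underside, z up, x through the clasp's face. Flat faces 57 mm from the axis in directions 0 (clasp), +120, -120 deg; corners of 30 mm radius about points 55 mm out at 60, 180, -60 deg. Starts with the clasp 45 to 180 deg off the arrow, either side.
- stand: Photo stand, fixed: grey round base of 125 mm radius, 12 mm high, with a 120 mm wide tongue reaching 260 mm from the centre and carrying the camera. A blue turntable disc of 100 mm radius on it, top 30 mm above the counter. Origin: on the turntable's axis at counter level; z up; x from the axis along the yellow arrow to the camera.
- turntable (a joint): Angle of the blue turntable disc (rad, counterclockwise from above), without practical limit; its value says nothing of the toolbox. Slight friction (0.06 N m) stops it when no longer pushed: 1 to 2 N against the toolbox's side near a corner turns disc and toolbox together.
- camera: Black camera fixed on the stand's tongue, lens towards the turntable, 112 mm wide. It begins 173 mm from the turntable's axis; its top is 94 mm above the counter. Origin: under its middle, 222 mm from the axis.
- arrow (a point): Tip of the yellow arrow on the stand's base between turntable and camera, in line from the turntable's axis to the camera's lens. The arrow points at the turntable; this point lies 110 mm from the axis, 13 mm above the counter.
- clasp (a point): Outer face of the toolbox's clasp: a black block 36 mm wide standing 12 mm out of one flat face, with a brass tongue and a black strap over the lid's edge. The point is 70 mm from the toolbox's axis along its x, 40 mm above its underside. The other two faces are plain.
- shutter_top (a point): Centre of the top of the red shutter button (40 mm across) in its small black housing fixed to the counter, to the left or the right of the stand. It is pressed straight down.
- shutter (a joint): Travel of the shutter button: 0 m up, 0.006 m fully down. A spring pushes it back; fully down takes 5 N.
- waiting_box_a: A steel three-cornered motorcycle toolbox, same make as the one on the turntable, standing on the counter; origin centre of underside, z up. A bystander.
- waiting_box_b: Another steel three-cornered motorcycle toolbox, same make as the one on the turntable, standing on the counter; origin centre of underside, z up. A bystander.
- mug: White mug, 80 mm across, 92 mm high, on the other side of the stand from the shutter button; origin centre of underside. A bystander.
- oil_bottle: Oil bottle, 72 mm across, 190 mm high; origin centre of underside. A bystander.
- polish_tin: Red tin, 72 mm across, 75 mm high; origin centre of underside. A bystander.
There are look-alikes about, which are no part of the job. Leave any orange or turquoise look-alike of the toolbox alone. Several things look just like the part that bears shutter_top: the one meant starts farthest to the robot's left.

How it is judged:
By the outcome, as a careful person would: the job done as asked, in the order asked, and still so for the second after the job is handed in, with the robot touching nothing.
It also fails if it takes over 64 s, if anything falls off the work surface, if the arm or the gripper's body presses on something with over 40 N, if the wrist force passes 120 N, or if a joint passes its speed limit or range.

ROBOT

A 7-joint arm with a two-finger parallel gripper is mounted at the origin on the work surface. World frame = base frame: x ahead of the robot, y to its left, z up, the work surface at z = 0. Lengths are in mm, angles in degrees, forces in N, time in s.
With the tool pointing down it reaches from about 400 to 900 mm from the base axis. Payload 5.6 kg.
Tool frame: the origin (TCP) lies midway between the tips of the shut fingers; the grasp point (between the pads) lies 19 mm behind it; z points along the fingers, y is the line along which they close (so a half turn about z gives the same grasp; the last joint's range is limited). The gripper opens to 92 mm and grips with 3 to 60 N. Pads are 20 mm wide; open, the fingers measure 128 mm over their backs; the gripper's body (75 mm by 189 mm) begins 69 mm behind the grasp point.
Start: joints at [-69.557, 26.786, -0.665, 91.828, 0.344, 61.387, -3.226], TCP at [253.043, 598.731, 214.592] pointing down, gripper open.
Joint ranges: [-144.91, 144.91], [-17.63, 115.5], [-89.93, 88.59], [15.96, 139.68], [-74.01, 254.01], [8.47, 105.57], [-167.45, 167.45]. Speed limits (degrees/s): [147.25, 147.25, 180, 180, 180, 180, 180].

INTERFACE

Orientations are given as [roll, pitch, yaw] about the fixed x, y, z axes, in that order (R = Rz(yaw) Ry(pitch) Rx(roll)).
In Python, from cell import sensors, eyes, r gives the robot as it stands.
- The arm moves only by the tool play_rows, never from a script. Its argument "plan" is a list of rows, each an object of numbers: "dx", "dy", "dz": the shift along the tool's x, y, z as a fraction of full scale; "wx", "wy", "wz": the turn, a rotation vector about the tool's x, y, z as a fraction of full scale; "fingers": the opening, from 0 (shut) to 1 (fully open). In form: [{"dx": .., "dy": .., "dz": .., "wx": .., "wy": .., "wz": .., "fingers": ..}, ...]. A call has exactly 8 rows; each row is the pose to reach, as a shift and turn from the pose commanded when the call began, along the tool's axes at that moment, turning the shorter way round; what a row does not reach only later rows make up. Full scale, the value 1, is 0.2 m for a shift and 180 degrees for a turn. A row lasts 1/10 s, in which the tool goes at most 50 mm and 8.59 degrees, less where a joint would pass 70% of its speed; a pose out of reach is approached as far as the arm can. A call with a number of a shift or a turn outside -1 to 1 is refused whole. A call with a gripper value outside its range is refused whole. The fingers move at their own pace and stop on an object; "newtons" is the grip in N (left out, the last holds). Time passes only in rows, so rows that repeat a pose let the fingers close, or fill a call up. It gives the time, the measured TCP pose, the force, the opening and the grip force at its end, in the units of the state.
- sensors.observe(): the state, without advancing time (a new reading comes with each control period).
- eyes.grab_frame(name): name is "scene" or "top"; returns the picture (420x560x3 uint8, red, green, blue); there is no depth.
- eyes.camera_params(name): a dict with "K" (3x3 intrinsics, pixels), "R" (3x3) and "t" (3): a world point X has camera coordinates R X + t. Camera axes: x right, y down, z forward; pixel columns grow to the right and rows downward; lengths in mm; the calibration is good to about 2 mm. A picture is of the moment at which its call begins. camera_params takes no time and is no camera call.
- r.job_done(): hands the job in; it is judged then, once.
The state is a dict: "t": time; "joint_pos": joint angles; "qd": joint speeds; "tau": joint torques, N m; "position": TCP position; "ee_rot": TCP orientation; "ft_force": force on the tool from outside, world axes, zero at the start; "ft_torque": the same for the moment, N m; "width": opening from 0.0 (shut) to 1.0 (fully open); "gripper_force": force on a finger pad.
Only numpy, scipy, OpenCV 4.12 (cv2) and the standard library are available. Lean on these libraries where they do the work, as an engineer would, in place of code of your own. Each camera call takes 0.05 s, during which the arm holds its last target. There are 200 camera calls.

## Working session

There is one attempt and no reset: what is moved stays moved. The work goes in short steps, Python scripts to look and compute and a tool call to move; the robot and the scene stay as the last step left them, time stands still between calls to the robot, and variables do not carry over. Pictures are saved under pics/ and viewed, at most 10 in all, crops included, and the job is handed in when it is done.

Besides the shell and the picture viewer there is one more tool, called in YAML: its name, and indented under it one key for each argument. play_rows: Moves the arm, as the interface text tells. Its arguments: {"type":"object","properties":{"plan":{"type":"array","items":{"type":"object","properties":{"dx":{"type":"number","minimum":-1,"maximum":1},"dy":{"type":"number","minimum":-1,"maximum":1},"dz":{"type":"number","minimum":-1,"maximum":1},"wx":{"type":"number","minimum":-1,"maximum":1},"wy":{"type":"number","minimum":-1,"maximum":1},"wz":{"type":"number","minimum":-1,"maximum":1},"fingers":{"type":"number"}}}},"newtons":{"type":"number"}},"required":["plan"]}

```bash
mkdir -p pics; ls
python3 - <<'E'
from cell import sensors, eyes, r
import cv2, numpy as np
for n in ("scene","top"):
    im=eyes.grab_frame(n); cv2.imwrite(f"pics/{n}0.png",cv2.cvtColor(im,cv2.COLOR_RGB2BGR))
    p=eyes.camera_params(n); print(n,{k:np.round(np.array(v),3).tolist() for k,v in p.items()})
s=sensors.observe(); print(s)
E
```

```text
pics
scene {'K': [[492.398, 0.0, 274.781], [0.0, 492.398, 211.14], [0.0, 0.0, 1.0]], 'R': [[-0.602, 0.799, 0.002], [0.682, 0.515, -0.519], [-0.416, -0.311, -0.855]], 't': [314.386, -334.868, 2065.055]}
top {'K': [[405.457, 0.0, 278.954], [0.0, 405.457, 208.205], [0.0, 0.0, 1.0]], 'R': [[0.017, -0.999, 0.028], [-0.987, -0.021, -0.159], [0.16, -0.025, -0.987]], 't': [-31.531, 524.935, 1424.325]}
{'t': 0.1, 'joint_pos': array([-69.55788399,  26.83068918,  -0.66495731,  91.87597825,
         0.34417337,  61.38580054,  -3.22431224]), 'qd': array([-0.05267697,  0.05122121,  0.014784  , -0.1551325 ,  0.00623963,
       -0.07870919, -0.03734896]), 'tau': array([ 1.92030362e-03, -5.21649349e+01, -1.19847682e-02, -2.44371825e+01,
       -5.66904224e-02,  1.40005522e-02,  6.76190189e-05]), 'position': array([252.84940124, 598.23398356, 213.73619007]), 'ee_rot': array([-1.79909758e+02,  6.83609297e-03,  1.57092258e+02]), 'ft_force': array([-0.74985152, -0.38271409, -0.85964601]), 'ft_torque': array([-0.00487901,  0.00631605,  0.02380976]), 'gripper_force': 0.0, 'width': 0.9994980412742394}
```

View pics/scene0.png

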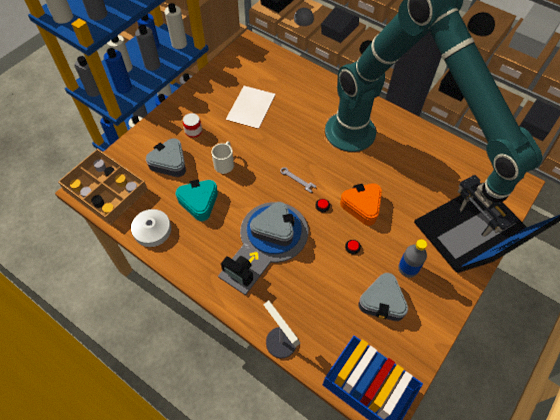

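View pics/top0.png

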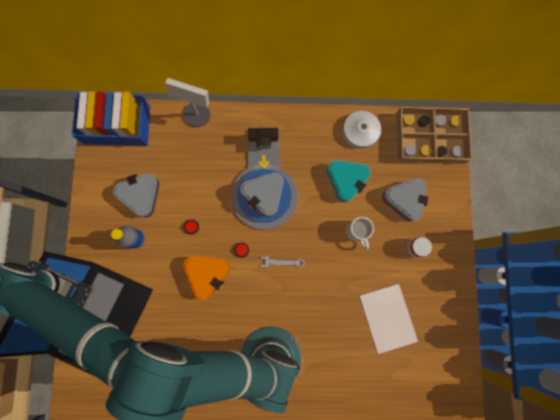

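The top view shows the stand at about (265,196), with the arrow at (264,162) and the camera at (263,137). The clasp is near (253,203).

Toolbox look-alikes:
- grey on the turntable at (265,194), which is the one I want
- grey boxes waiting at (136,195) and (407,200)
- turquoise at (348,180) and orange at (206,277), both to be left alone

Red buttons are at (191,227) and (241,250). The first is farthest to the robot's left, so I choose it.

```bash
cat > h.py <<'E'
import cv2, numpy as np
from cell import sensors, eyes, r
P={n:{k:np.array(v,float) for k,v in eyes.camera_params(n).items()} for n in ("scene","top")}
def ray(n,uv):
    p=P[n]; d=p["R"].T@np.linalg.inv(p["K"])@np.array([uv[0],uv[1],1.]); return -p["R"].T@p["t"], d
def plane(n,uv,z):
    c,d=ray(n,uv); return c+d*(z-c[2])/d[2]
def tri(a,b):
    M=[P[n]["K"]@np.c_[P[n]["R"],P[n]["t"]] for n in ("scene","top")]
    X=cv2.triangulatePoints(M[0],M[1],np.array(a,float).reshape(2,1),np.array(b,float).reshape(2,1)).ravel(); return X[:3]/X[3]
def proj(n,X):
    p=P[n]; q=p["K"]@(p["R"]@np.asarray(X,float)+p["t"]); return q[:2]/q[2]
def blobs(m,amin=15):
    n,l,s,c=cv2.connectedComponentsWithStats(m.astype(np.uint8)); return [(np.round(c[i],1).tolist(),int(s[i,4]),s[i,:4].tolist()) for i in range(1,n) if s[i,4]>=amin]
E
python3 - <<'E'
from h import *
for n,roi in (("scene",(205,190,170,110)),("top",(170,115,140,150))):
    im=cv2.imread(f"pics/{n}0.png"); h=cv2.cvtColor(im,cv2.COLOR_BGR2HSV); H,S,V=cv2.split(h)
    x,y,w,hh=roi; M=np.zeros(H.shape,bool); M[y:y+hh,x:x+w]=1
    print(n,"yellow",blobs(M&(H>20)&(H<36)&(S>150)&(V>140)))
    print("red",blobs(M&((H<5)|(H>175))&(S>180)&(V>120)))
    print("blue",blobs(M&(H>100)&(H<125)&(S>150)))
    print("black",blobs(M&(V<45)))
    c=cv2.resize(im[y:y+hh,x:x+w],None,fx=4 if n=="top" else 4.7,fy=4 if n=="top" else 4.7,interpolation=cv2.INTER_CUBIC)
    cv2.imwrite(f"pics/{n}_crop.png",c[:600,:800])
E
```

```text
scene yellow [([253.1, 256.2], 61, [249, 252, 9, 11])]
red [([322.5, 203.1], 77, [318, 199, 10, 9]), ([352.8, 244.7], 92, [348, 240, 11, 10])]
blue [([274.4, 236.3], 699, [247, 206, 54, 48])]
black [([322.8, 208.4], 45, [316, 204, 14, 8]), ([288.6, 218.4], 82, [283, 214, 11, 12]), ([272.1, 239.5], 162, [252, 232, 40, 14]), ([352.8, 249.3], 54, [346, 241, 15, 13]), ([239.4, 268.7], 507, [222, 256, 31, 31])]
top yellow [([263.4, 162.0], 54, [259, 156, 10, 11])]
red [([190.6, 226.1], 105, [185, 221, 12, 11]), ([241.2, 249.3], 106, [236, 244, 11, 12])]
blue [([286.0, 191.2], 29, [283, 185, 7, 12])]
black [([255.8, 136.5], 74, [249, 130, 16, 13]), ([273.0, 137.8], 24, [269, 136, 8, 5])]
```

View pics/top_crop.png

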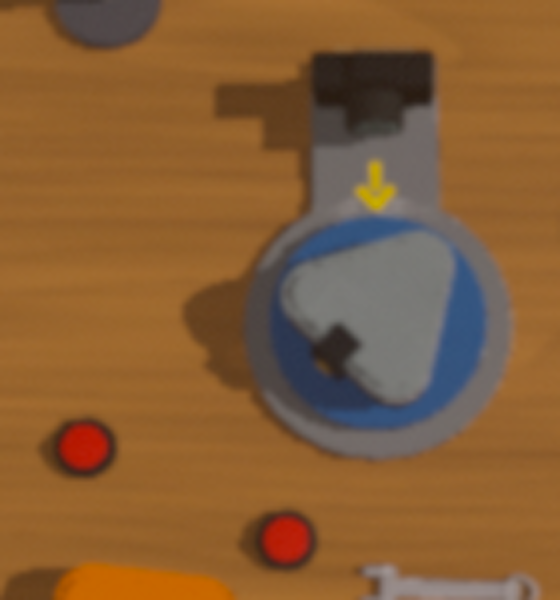

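View pics/scene_crop.png

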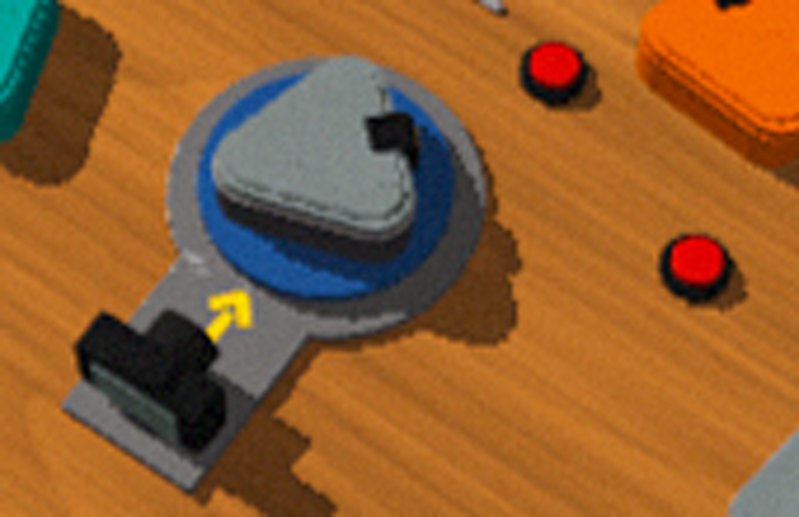

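The crops confirm it: grey box on the blue disc, with the clasp towards the lower left in the top view, about 135° off the arrow. The chosen button is at top (191,226) and scene (353,245). Next I measure.

```bash
cat > meas.py <<'E'
from h import *
from scipy.optimize import least_squares
def circ(p):
    f=least_squares(lambda q:np.hypot(p[:,0]-q[0],p[:,1]-q[1])-q[2],[*p.mean(0),100],loss="soft_l1",f_scale=2); return f.x
def hsv(im): return cv2.split(cv2.cvtColor(im,cv2.COLOR_BGR2HSV))
def big(m):
    n,l,s,c=cv2.connectedComponentsWithStats(m.astype(np.uint8)); return l==1+np.argmax(s[1:,4])
ROI={"scene":(240,190,70,80),"top":(222,160,85,72)}
def hull(m,n,z):
    c=max(cv2.findContours(m.astype(np.uint8),cv2.RETR_EXTERNAL,cv2.CHAIN_APPROX_NONE)[0],key=len)[:,0]
    h=cv2.convexHull(c)[:,0]; return np.array([plane(n,q,z)[:2] for q in h])
def boxmask(im,n,smax=60,vmin=112):
    H,S,V=hsv(im); x,y,w,h=ROI[n]; M=np.zeros(H.shape,bool); M[y:y+h,x:x+w]=1
    return big(M&(S<smax)&(V>vmin))
E
python3 - <<'E'
from meas import *
I={n:cv2.imread(f"pics/{n}0.png") for n in P}
for n,pts in (("top",[(265,190),(270,200),(235,205),(265,228),(263,222),(253,202)]),("scene",[(275,215),(260,225),(245,222),(275,250),(288,218)])):
    H,S,V=hsv(I[n]); print(n,[(p,int(H[p[1],p[0]]),int(S[p[1],p[0]]),int(V[p[1],p[0]])) for p in pts])
a=tri((253.1,256.2),(263.4,162.0)); b=tri((352.8,244.7),(190.6,226.1)); b2=tri((322.5,203.1),(241.2,249.3))
print("arrow c",a,"btn",b,"btn2",b2)
for n in P:
    H,S,V=hsv(I[n]); x,y,w,h=ROI[n]; M=np.zeros(H.shape,bool); M[y:y+h,x:x+w]=1
    m=M&(H>95)&(H<130)&(S>110); p=hull(m,n,30); print(n,"disc",circ(p),len(p))
    bm=boxmask(I[n],n); print(" box",blobs(bm)); o=I[n].copy(); o[bm]=(0,0,255); x,y,w,h=ROI[n]
    cv2.imwrite(f"pics/m_{n}.png",cv2.resize(o[y:y+h,x:x+w],None,fx=5,fy=5,interpolation=0))
    c=max(cv2.findContours(bm.astype(np.uint8),0,1)[0],key=len)
    A,T=cv2.minEnclosingTriangle(c); print(" tri",[np.round(plane(n,t,89)[:2],1).tolist() for t in T[:,0]])
a=cv2.imread("pics/m_top.png");b=cv2.imread("pics/m_scene.png");h=max(a.shape[0],b.shape[0])
cv2.imwrite("pics/m.png",np.hstack([cv2.copyMakeBorder(q,0,h-q.shape[0],0,0,0) for q in(a,b)]))
E
```

```text
top [((265, 190), 38, 8, 123), ((270, 200), 30, 6, 122), ((235, 205), 8, 36, 78), ((265, 228), 9, 31, 115), ((263, 222), 116, 36, 99), ((253, 202), 5, 60, 47)]
scene [((275, 215), 72, 18, 138), ((260, 225), 73, 17, 138), ((245, 222), 165, 9, 112), ((275, 250), 105, 211, 144), ((288, 218), 162, 55, 23)]
arrow c [704.56443521  40.02693366  11.94566493] btn [455.86655476 298.92072419  18.54257002] btn2 [375.36853098 113.13148689  18.91942647]
scene disc [577.90803477  37.07807499 100.1266612 ] 31
 box [([273.2, 220.3], 927, [250, 202, 52, 37])]
 tri [[413.7, -0.2], [662.8, -30.3], [584.7, 195.4]]
top disc [574.00586309  30.63524506  93.90062463] 19
 box [([270.7, 193.5], 1538, [244, 160, 53, 69])]
 tri [[399.0, 142.5], [504.0, -151.1], [799.3, 64.3]]
```

View pics/m.png

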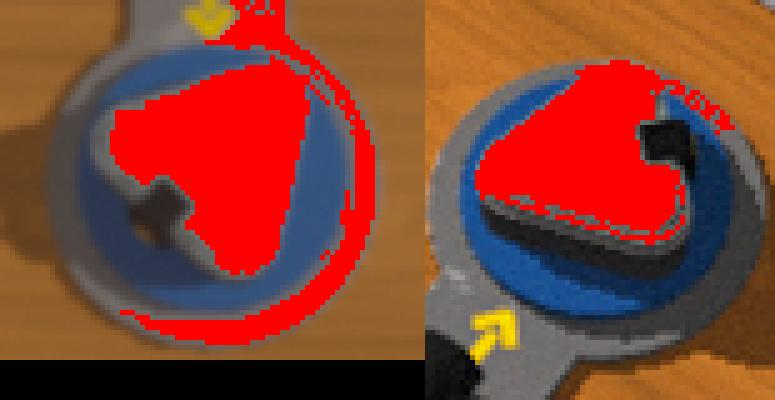

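```bash
cat >> meas.py <<'E'
def boxmask(im,n):
    b=cv2.GaussianBlur(im,(3,3),0).astype(int); H,S,V=hsv(im); x,y,w,h=ROI[n]; M=np.zeros(H.shape,bool); M[y:y+h,x:x+w]=1
    m=M&(b[...,2]-b[...,1]<=1)&(b.max(2)-b.min(2)<35)&(b[...,1]>(95 if n=="top" else 115))
    return big(cv2.morphologyEx(m.astype(np.uint8),cv2.MORPH_OPEN,np.ones((3,3))))
def box(im,n,z=89):
    """centre and face-normal yaws of the lid's outline on plane z"""
    p=hull(boxmask(im,n),n,z)
    A,T=cv2.minEnclosingTriangle((p*1).astype(np.float32).reshape(-1,1,2)); T=T[:,0]; c=T.mean(0)
    e=np.roll(T,-1,0)-T; mid=(T+np.roll(T,-1,0))/2; nr=np.c_[e[:,1],-e[:,0]]; nr*=np.sign((nr*(mid-c)).sum(1))[:,None]
    d=(nr*(mid-c)).sum(1)/np.hypot(*nr.T); y=np.degrees(np.arctan2(nr[:,1],nr[:,0]))
    yaw=np.degrees(np.angle(np.exp(1j*np.radians(3*y)).mean()))/3
    return c,y,d,yaw,len(p)
def show(im,n,name,s=5):
    o=im.copy(); o[boxmask(im,n)]=(0,0,255); x,y,w,h=ROI[n]; cv2.imwrite(name,cv2.resize(o[y:y+h,x:x+w],None,fx=s,fy=s,interpolation=0))
E
python3 - <<'E'
from meas import *
I={n:cv2.imread(f"pics/{n}0.png") for n in P}
for n in P:
    H,S,V=hsv(I[n]); x,y,w,h=ROI[n]; M=np.zeros(H.shape,bool); M[y:y+h,x:x+w]=1
    for s in (70,100):
        m=M&(H>95)&(H<130)&(S>s); p=hull(big(m) if n=="scene" else m,n,30); print(n,s,"disc",circ(p),len(p))
    c,y,d,yaw,k=box(I[n],n); print(" box",c.round(1),y.round(1),d.round(1),round(yaw,1),k)
    k=big(M&(V<60)&(S<90 if n=="top" else 300) & (cv2.dilate(boxmask(I[n],n).astype(np.uint8),np.ones((9,9)))>0)); cc=blobs(k)[0]; print(" clasp",cc,plane(n,cc[0],85))
E
```

```text
scene 70 disc [577.91284307  37.57750251 101.23783573] 32
scene 100 disc [577.83553656  37.11500106 100.21490759] 31
 box [577.1  35.6] [ 136.    19.1 -100.3] [53.7 56.2 52.5] 18.2 14Traceback (most recent call last):
  File "<stdin>", line 8, in <module>
  File "meas.py", line 7, in big
    n,l,s,c=cv2.connectedComponentsWithStats(m.astype(np.uint8)); return l==1+np.argmax(s[1:,4])
                                                                              ~~~~~~~~~^^^^^^^^^
    return _wrapfunc(a, 'argmax', axis=axis, out=out, **kwds)
    return bound(*args, **kwds)
ValueError: attempt to get argmax of an empty sequence
```

```bash
cat >> meas.py <<'E'
def clasp(im,n):
    H,S,V=hsv(im); k=big((V<60)&(S<110)&(cv2.dilate(boxmask(im,n).astype(np.uint8),np.ones((9,9)))>0)); return np.array(blobs(k,1)[0][0])
E
python3 - <<'E'
from meas import *
I={n:cv2.imread(f"pics/{n}0.png") for n in P}
n="top"
H,S,V=hsv(I[n]); x,y,w,h=ROI[n]; M=np.zeros(H.shape,bool); M[y:y+h,x:x+w]=1
for s in (50,70,90):
    m=M&(H>95)&(H<130)&(S>s); p=hull(m,n,30); print(n,s,"disc",circ(p),len(p))
for n in P:
    c,y,d,yaw,k=box(I[n],n); print(n," box",c.round(1),y.round(1),d.round(1),round(yaw,1),k)
    print(" clasp",clasp(I[n],n),plane(n,clasp(I[n],n),85))
print(tri(clasp(I["scene"],"scene"),clasp(I["top"],"top")))
# stand tongue sides / camera: check arrow outline axis
for n in P:
    H,S,V=hsv(I[n]); m=(H>20)&(H<36)&(S>130)&(V>120); m[:150]=0; m[270:]=0; m[:,:240]=0; m[:,290:]=0
    p=np.array([plane(n,q[::-1],13)[:2] for q in np.argwhere(m)]); print("arrow",n,p.mean(0),len(p))
    v=np.linalg.eigh(np.cov(p.T))[1][:,1]; print(np.degrees(np.arctan2(v[1],v[0])), p.min(0),p.max(0))
# heights: waiting-box etc check: lid centre by two views
print("lid", tri(np.mean([proj("scene",[*box(I['scene'],'scene')[0],89])],0), np.mean([proj("top",[*box(I['top'],'top')[0],89])],0)))
E
```

```text
top 50 disc [575.33770106  32.67462578  99.09680406] 21
top 70 disc [574.55249428  32.61560322  97.67438129] 23
top 90 disc [574.99493067  32.58297916  96.81140515] 20
scene  box [577.1  35.6] [ 136.    19.1 -100.3] [53.7 56.2 52.5] 18.2 14
 clasp [287.7 218.8] [541.57973205  71.53954077  85.        ]
top  box [578.7  29. ] [-101.4  137.7   20.3] [54.9 57.3 56.9] 18.9 14
 clasp [254.8 201.1] [542.03137476  65.02436712  85.        ]
[540.96220662  68.2481472   81.51283185]
arrow scene [704.17140512  41.05230376] 65
-172.30159033744695 [683.26608898  23.8999352 ] [729.07044279  59.16343861]
arrow top [706.19772548  38.97352165] 69
-177.43716565604632 [685.34495724  21.88513583] [731.97281307  55.73937655]
lid [577.25681877  32.45667844  86.89849764]
```

play_rows:
  plan:
    - {"dx":-0.15,"dy":-0.15,"dz":-0.1,"fingers":0}
    - {"dx":-0.3,"dy":-0.3,"dz":-0.1,"fingers":0}
    - {"dx":-0.45,"dy":-0.45,"dz":-0.1,"fingers":0}
    - {"dx":-0.6,"dy":-0.6,"dz":-0.1,"fingers":0}
    - {"dx":-0.75,"dy":-0.75,"dz":-0.1,"fingers":0}
    - {"dx":-0.9,"dy":-0.9,"dz":-0.1,"fingers":0}
    - {"dx":-1,"dy":-1,"dz":-0.1,"fingers":0}
    - {"dx":-1,"dy":-1,"dz":-0.1,"fingers":0}
  newtons: 20

```text
schema error: expected keys dx, dy, dz, wx, wy, wz, fingers
```

play_rows:
  plan:
    - {"dx":-0.15,"dy":-0.15,"dz":0,"fingers":0}
    - {"dx":-0.3,"dy":-0.3,"dz":0,"fingers":0}
    - {"dx":-0.45,"dy":-0.45,"dz":0,"fingers":0}
    - {"dx":-0.6,"dy":-0.6,"dz":0,"fingers":0}
    - {"dx":-0.75,"dy":-0.75,"dz":0,"fingers":0}
    - {"dx":-0.9,"dy":-0.9,"dz":0,"fingers":0}
    - {"dx":-1,"dy":-1,"dz":0,"fingers":0}
    - {"dx":-1,"dy":-1,"dz":0,"fingers":0}

```text
schema error: expected keys dx, dy, dz, wx, wy, wz, fingers
```

```bash
cat > rows.py <<'E'
import numpy as np
def rows(cmd,targets):
    """cmd=(x,y,z,yaw); targets same -> tool-frame fractions for play_rows (tool down)"""
    ps=np.radians(cmd[3]); X=np.array([np.cos(ps),np.sin(ps)]); Y=np.array([np.sin(ps),-np.cos(ps)])
    for t in targets:
        d=np.array(t[:2])-cmd[:2]; dy=(t[3]-cmd[3]+180)%360-180
        print("dx %.3f dy %.3f dz %.3f wz %.3f"%(d@X/200,d@Y/200,(cmd[2]-t[2])/200,-dy/180))
E
python3 - <<'E'
from h import *; from rows import rows
s=sensors.observe(); print(s["t"],s["position"],s["ee_rot"],s["joint_pos"].round(1),s["ft_force"])
c=[*s["position"],s["ee_rot"][2]]
rows(c,[(519,-44,160,168.5)])
E
```

```text
0.1 [252.84940124 598.23398356 213.73619007] [-1.79909758e+02  6.83609297e-03  1.57092258e+02] [-69.6  26.8  -0.7  91.9   0.3  61.4  -3.2] [-0.74985152 -0.38271409 -0.85964601]
dx -2.476 dy -2.440 dz 0.269 wz -0.063
```

All seven keys are needed.

play_rows:
  plan:
    - {"dx":-0.15,"dy":-0.15,"dz":-0.1,"wx":0,"wy":0,"wz":0,"fingers":0}
    - {"dx":-0.3,"dy":-0.3,"dz":-0.1,"wx":0,"wy":0,"wz":0,"fingers":0}
    - {"dx":-0.45,"dy":-0.45,"dz":-0.1,"wx":0,"wy":0,"wz":0,"fingers":0}
    - {"dx":-0.6,"dy":-0.6,"dz":-0.1,"wx":0,"wy":0,"wz":0,"fingers":0}
    - {"dx":-0.75,"dy":-0.75,"dz":-0.1,"wx":0,"wy":0,"wz":0,"fingers":0}
    - {"dx":-0.9,"dy":-0.9,"dz":-0.1,"wx":0,"wy":0,"wz":0,"fingers":0}
    - {"dx":-1,"dy":-1,"dz":-0.1,"wx":0,"wy":0,"wz":0,"fingers":0}
    - {"dx":-1,"dy":-1,"dz":-0.1,"wx":0,"wy":0,"wz":0,"fingers":0}
  newtons: 20

```text
t: 0.9
position: [361.2, 332.5, 234.6]
ee_rot: [-179.9, 0.0, 156.7]
ft_force: [0.4, 0.5, 0.1]
width: 0.326
gripper_force: 0.0
```

play_rows:
  plan:
    - {"dx":-0.15,"dy":-0.15,"dz":0,"wx":0,"wy":0,"wz":0,"fingers":0}
    - {"dx":-0.3,"dy":-0.3,"dz":0,"wx":0,"wy":0,"wz":0,"fingers":0}
    - {"dx":-0.45,"dy":-0.45,"dz":0,"wx":0,"wy":0,"wz":0,"fingers":0}
    - {"dx":-0.6,"dy":-0.6,"dz":0,"wx":0,"wy":0,"wz":0,"fingers":0}
    - {"dx":-0.75,"dy":-0.75,"dz":0,"wx":0,"wy":0,"wz":0,"fingers":0}
    - {"dx":-0.9,"dy":-0.9,"dz":0,"wx":0,"wy":0,"wz":0,"fingers":0}
    - {"dx":-1,"dy":-1,"dz":0,"wx":0,"wy":0,"wz":0,"fingers":0}
    - {"dx":-1,"dy":-1,"dz":0,"wx":0,"wy":0,"wz":0,"fingers":0}

```text
t: 1.7
position: [467.0, 71.6, 234.6]
ee_rot: [-180.0, 0.1, 156.8]
ft_force: [-0.3, 0.9, -0.4]
width: 0.002
gripper_force: 0.0
```

Run:
```python
from h import *; from rows import rows
s=sensors.observe(); print(s["t"],s["position"],s["ee_rot"],s["joint_pos"].round(1),s["ft_force"],s["width"])
c=[*s["position"],s["ee_rot"][2]]
rows(c,[(519,-44,160,168.5)])
```

```text
1.7 [466.98734524  71.56125368 234.59407502] [-1.79956176e+02  5.88513224e-02  1.56764010e+02] [-29.3   7.8  18.1 115.7  -2.8  56.9  57. ] [-0.30548063  0.88063098 -0.41138107] 0.0017742089238615027
dx -0.467 dy -0.428 dz 0.373 wz -0.065
```

play_rows:
  plan:
    - {"dx":-0.16,"dy":-0.14,"dz":0.05,"wx":0,"wy":0,"wz":-0.03,"fingers":0}
    - {"dx":-0.32,"dy":-0.29,"dz":0.15,"wx":0,"wy":0,"wz":-0.065,"fingers":0}
    - {"dx":-0.467,"dy":-0.428,"dz":0.3,"wx":0,"wy":0,"wz":-0.065,"fingers":0}
    - {"dx":-0.467,"dy":-0.428,"dz":0.45,"wx":0,"wy":0,"wz":-0.065,"fingers":0}
    - {"dx":-0.467,"dy":-0.428,"dz":0.6,"wx":0,"wy":0,"wz":-0.065,"fingers":0}
    - {"dx":-0.467,"dy":-0.428,"dz":0.75,"wx":0,"wy":0,"wz":-0.065,"fingers":0}
    - {"dx":-0.467,"dy":-0.428,"dz":0.88,"wx":0,"wy":0,"wz":-0.065,"fingers":0}
    - {"dx":-0.467,"dy":-0.428,"dz":0.93,"wx":0,"wy":0,"wz":-0.065,"fingers":0}

```text
t: 2.5
position: [516.9, -38.5, 45.9]
ee_rot: [-180.0, -0.3, 168.9]
ft_force: [0.5, 0.6, 0.2]
width: -0.001
gripper_force: 0.0
```

```bash
cat > look.py <<'E'
from meas import *
import sys
tag=sys.argv[1]; s=sensors.observe(); print(round(s["t"],2),s["position"].round(1),s["ee_rot"].round(1),"j",s["joint_pos"].round(0),"F",s["ft_force"].round(1))
I={n:cv2.cvtColor(eyes.grab_frame(n),cv2.COLOR_RGB2BGR) for n in P}
for n in P:
    cv2.imwrite(f"pics/{tag}_{n}.png",I[n])
    try:
        c,y,d,yaw,k=box(I[n],n); print(n,"box",c.round(1),y.round(1),d.round(1),round(yaw,1)); print("   clasp",plane(n,clasp(I[n],n),85).round(1))
    except Exception as e: print(n,e)
a,b=I["top"][130:250,200:330],I["scene"][185:305,205:335]
cv2.imwrite(f"pics/{tag}.png",cv2.resize(np.hstack([a,b]),None,fx=3,fy=3,interpolation=cv2.INTER_CUBIC))
E
python3 look.py a
```

```text
2.5 [516.9 -38.5  45.9] [-180.    -0.3  168.9] j [-13.  29.  17. 118. -14.  36.  93.] F [0.5 0.6 0.2]
scene box [592.5  48. ] [  19.1 -101.4  163.8] [38.7 66.8 44.7] 26.6
   clasp [544.2  70.8  85. ]
top box [594.2  55.6] [  19.1 -116.4  145.4] [34.7 42.6 48.9] 16.2
   clasp [563.8  38.5  85. ]
```

View pics/a.png

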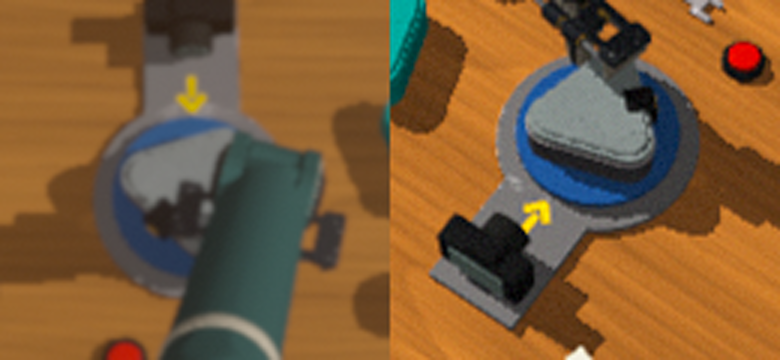

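The picture shows the finger lowered behind the box, with the clasp still at (640,97) in the right half, so nothing has moved. I check the settled pose.

Run:
```python
from h import *
s=sensors.observe(); print(s["t"],s["position"].round(1),s["ee_rot"].round(2),s["ft_force"].round(1),s["qd"].round(1))
```

```text
2.6 [517.6 -39.2  47.3] [-179.99   -0.18  168.88] [ 0.6 -0.4  0.1] [-0.  -2.4  1.3 -1.2  0.5  0.9 -0.2]
```

```bash
cat >> rows.py <<'E'
def rot(p,a,A=(576.6,35.)):
    A=np.array(A); t=np.radians(a); d=np.array(p[:2])-A
    return (*(A+[d[0]*np.cos(t)-d[1]*np.sin(t),d[0]*np.sin(t)+d[1]*np.cos(t)]),p[2],p[3]+a)
E
python3 - <<'E'
from rows import *
c0=(518.2,-40.2,48,168.8); n=np.radians(258.5)
p=(c0[0]-5*np.cos(n),c0[1]-5*np.sin(n),48,168.8)
A=[0,1.5,4,7.5,12,17,22,27]
rows(c0,[rot(p,-a) for a in A]); q=rot(p,-27)
print("next, relative 5deg steps"); rows(q,[rot(q,-5*k) for k in range(1,9)])
for a in (0,27,67,107,122,136): print(np.round(rot(p,-a),1))
E
```

```text
dx -0.000 dy 0.025 dz 0.000 wz -0.000
dx 0.010 dy 0.031 dz 0.000 wz 0.008
dx 0.027 dy 0.041 dz 0.000 wz 0.022
dx 0.050 dy 0.056 dz 0.000 wz 0.042
dx 0.078 dy 0.078 dz 0.000 wz 0.067
dx 0.108 dy 0.105 dz 0.000 wz 0.094
dx 0.134 dy 0.134 dz 0.000 wz 0.122
dx 0.158 dy 0.165 dz 0.000 wz 0.150
next, relative 5deg steps
dx 0.034 dy 0.020 dz 0.000 wz 0.028
dx 0.066 dy 0.043 dz 0.000 wz 0.056
dx 0.096 dy 0.069 dz 0.000 wz 0.083
dx 0.124 dy 0.097 dz 0.000 wz 0.111
dx 0.149 dy 0.128 dz 0.000 wz 0.139
dx 0.172 dy 0.160 dz 0.000 wz 0.167
dx 0.191 dy 0.195 dz 0.000 wz 0.194
dx 0.208 dy 0.231 dz 0.000 wz 0.222
[519.2 -35.3  48.  168.8]
[493.5  -1.6  48.  141.8]
[489.5  60.4  48.  101.8]
[526.2 110.4  48.   61.8]
[547.4 120.9  48.   46.8]
[569.1 125.4  48.   32.8]
```

play_rows:
  plan:
    - {"dx":0,"dy":0.025,"dz":0,"wx":0,"wy":0,"wz":0,"fingers":0}
    - {"dx":0.01,"dy":0.031,"dz":0,"wx":0,"wy":0,"wz":0.008,"fingers":0}
    - {"dx":0.027,"dy":0.041,"dz":0,"wx":0,"wy":0,"wz":0.022,"fingers":0}
    - {"dx":0.05,"dy":0.056,"dz":0,"wx":0,"wy":0,"wz":0.042,"fingers":0}
    - {"dx":0.078,"dy":0.078,"dz":0,"wx":0,"wy":0,"wz":0.067,"fingers":0}
    - {"dx":0.108,"dy":0.105,"dz":0,"wx":0,"wy":0,"wz":0.094,"fingers":0}
    - {"dx":0.134,"dy":0.134,"dz":0,"wx":0,"wy":0,"wz":0.122,"fingers":0}
    - {"dx":0.158,"dy":0.165,"dz":0,"wx":0,"wy":0,"wz":0.15,"fingers":0}

```text
t: 3.4
position: [494.4, -1.7, 49.9]
ee_rot: [179.9, 0.1, 141.5]
ft_force: [0.3, -1.1, 0.8]
width: 0.007
gripper_force: 0.5
```

```bash
python3 look.py b
```

```text
3.4 [494.4  -1.7  49.9] [1.799e+02 1.000e-01 1.415e+02] j [-24.  28.  25. 121. -20.  35.  66.] F [ 0.3 -1.1  0.8]
scene box [586.6  35.3] [ 130.1    4.4 -116.1] [52.  49.  55.2] 6.1
   clasp [646.7  51.8  85. ]
top box [606.3  11.8] [   1.4 -162.2  105.5] [26.6 27.4 94. ] -17.2
   clasp [573.3  59.2  85. ]
```

View pics/b.png

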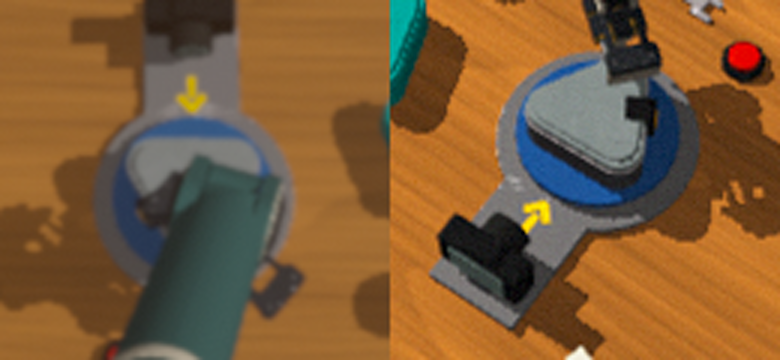

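The box has turned about 16°, its front lid edge is now nearly level with the top image, and it still sits centred. I continue along the arc.

play_rows:
  plan:
    - {"dx":0.034,"dy":0.02,"dz":0,"wx":0,"wy":0,"wz":0.028,"fingers":0}
    - {"dx":0.066,"dy":0.043,"dz":0,"wx":0,"wy":0,"wz":0.056,"fingers":0}
    - {"dx":0.096,"dy":0.069,"dz":0,"wx":0,"wy":0,"wz":0.083,"fingers":0}
    - {"dx":0.124,"dy":0.097,"dz":0,"wx":0,"wy":0,"wz":0.111,"fingers":0}
    - {"dx":0.149,"dy":0.128,"dz":0,"wx":0,"wy":0,"wz":0.139,"fingers":0}
    - {"dx":0.172,"dy":0.16,"dz":0,"wx":0,"wy":0,"wz":0.167,"fingers":0}
    - {"dx":0.191,"dy":0.195,"dz":0,"wx":0,"wy":0,"wz":0.194,"fingers":0}
    - {"dx":0.208,"dy":0.231,"dz":0,"wx":0,"wy":0,"wz":0.222,"fingers":0}

```text
t: 4.3
position: [490.3, 60.2, 49.3]
ee_rot: [179.9, -0.0, 101.7]
ft_force: [-1.3, -1.3, -0.6]
width: 0.003
gripper_force: 0.3
```

play_rows:
  plan:
    - {"dx":0.034,"dy":0.02,"dz":0,"wx":0,"wy":0,"wz":0.028,"fingers":0}
    - {"dx":0.066,"dy":0.043,"dz":0,"wx":0,"wy":0,"wz":0.056,"fingers":0}
    - {"dx":0.096,"dy":0.069,"dz":0,"wx":0,"wy":0,"wz":0.083,"fingers":0}
    - {"dx":0.124,"dy":0.097,"dz":0,"wx":0,"wy":0,"wz":0.111,"fingers":0}
    - {"dx":0.149,"dy":0.128,"dz":0,"wx":0,"wy":0,"wz":0.139,"fingers":0}
    - {"dx":0.172,"dy":0.16,"dz":0,"wx":0,"wy":0,"wz":0.167,"fingers":0}
    - {"dx":0.191,"dy":0.195,"dz":0,"wx":0,"wy":0,"wz":0.194,"fingers":0}
    - {"dx":0.208,"dy":0.231,"dz":0,"wx":0,"wy":0,"wz":0.222,"fingers":0}

```text
t: 5.1
position: [526.8, 110.7, 49.2]
ee_rot: [-180.0, -0.1, 61.8]
ft_force: [-1.2, 0.5, 0.7]
width: 0.004
gripper_force: 0.3
```

```bash
python3 look.py c
```

```text
5.1 [526.8 110.7  49.2] [-1.80e+02 -1.00e-01  6.18e+01] j [-50.  37.  45. 116. -38.  43.  -9.] F [-1.2  0.5  0.7]
scene box [567.7  11.9] [ 51.3 -73.5 139.7] [67.9 37.2 45.2] 40.2
   clasp [551.8  37.6  85. ]
top box [588.6  17.6] [-78.8 162.6  64.2] [43.2 71.  48.7] 48.9
   clasp [601.4  62.   85. ]
```

View pics/c.png

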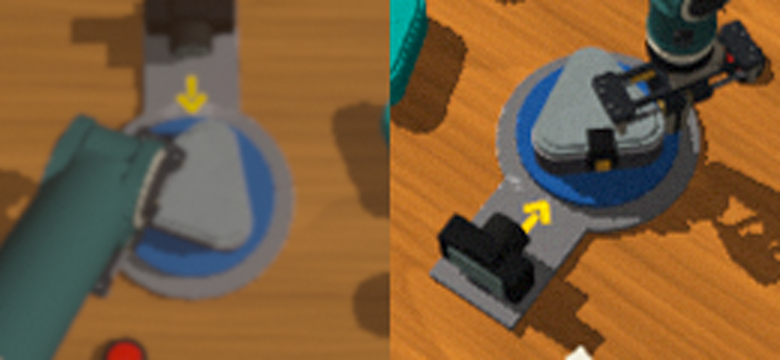

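The clasp is now in view at (598,150) on the right, about 39° short of the arrow. I go another 34°, slowing down.

Run:
```python
from rows import *
c0=(518.2,-40.2,48,168.8); n=np.radians(258.5)
q=rot((c0[0]-5*np.cos(n),c0[1]-5*np.sin(n),48,168.8),-107)
rows(q,[rot(q,-k) for k in (29,32,33.5,34)])
```

```text
dx 0.167 dy 0.154 dz 0.000 wz 0.161
dx 0.180 dy 0.174 dz 0.000 wz 0.178
dx 0.186 dy 0.184 dz 0.000 wz 0.186
dx 0.188 dy 0.188 dz 0.000 wz 0.189
```

play_rows:
  plan:
    - {"dx":0.034,"dy":0.02,"dz":0,"wx":0,"wy":0,"wz":0.028,"fingers":0}
    - {"dx":0.066,"dy":0.043,"dz":0,"wx":0,"wy":0,"wz":0.056,"fingers":0}
    - {"dx":0.096,"dy":0.069,"dz":0,"wx":0,"wy":0,"wz":0.083,"fingers":0}
    - {"dx":0.124,"dy":0.097,"dz":0,"wx":0,"wy":0,"wz":0.111,"fingers":0}
    - {"dx":0.149,"dy":0.128,"dz":0,"wx":0,"wy":0,"wz":0.139,"fingers":0}
    - {"dx":0.167,"dy":0.154,"dz":0,"wx":0,"wy":0,"wz":0.161,"fingers":0}
    - {"dx":0.18,"dy":0.174,"dz":0,"wx":0,"wy":0,"wz":0.178,"fingers":0}
    - {"dx":0.188,"dy":0.188,"dz":0,"wx":0,"wy":0,"wz":0.189,"fingers":0}

```text
t: 6.0
position: [577.3, 125.6, 48.8]
ee_rot: [-180.0, -0.0, 27.9]
ft_force: [-1.3, 0.5, -0.1]
width: 0.002
gripper_force: 0.4
```

```bash
python3 look.py d
```

```text
6.0 [577.3 125.6  48.8] [-180.    -0.    27.9] j [-53.  44.  52. 109. -46.  50. -39.] F [-1.3  0.5 -0.1]
scene box [608.7  -8.1] [ 117.7   12.6 -109.7] [27.8 31.9 24.3] 7.0
   clasp [594.4  24.   85. ]
top box [575.7  17. ] [-110.5  129.6   27.1] [46.5 67.3 52.4] 15.2
   clasp [620.   44.8  85. ]
```

View pics/d.png

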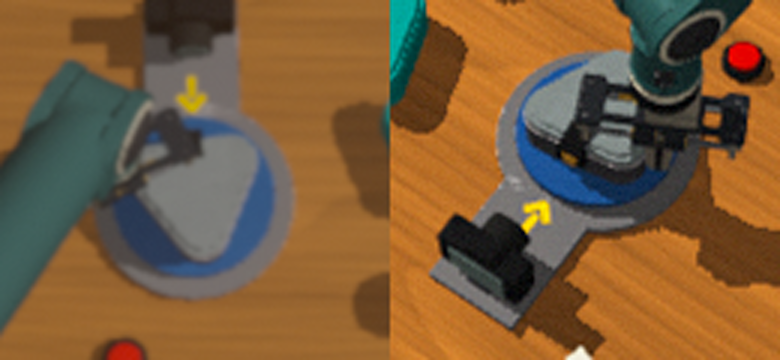

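The finger is still in contact and the top-view left lid edge puts the clasp at about 9.5°. I push 5.5° more gently, back off and look unobstructed.

play_rows:
  plan:
    - {"dx":0.01,"dy":0.005,"dz":0,"wx":0,"wy":0,"wz":0.008,"fingers":0}
    - {"dx":0.02,"dy":0.011,"dz":0,"wx":0,"wy":0,"wz":0.017,"fingers":0}
    - {"dx":0.03,"dy":0.017,"dz":0,"wx":0,"wy":0,"wz":0.025,"fingers":0}
    - {"dx":0.037,"dy":0.022,"dz":0,"wx":0,"wy":0,"wz":0.031,"fingers":0}
    - {"dx":0.037,"dy":0.022,"dz":0,"wx":0,"wy":0,"wz":0.031,"fingers":0}
    - {"dx":0.039,"dy":0.002,"dz":0,"wx":0,"wy":0,"wz":0.031,"fingers":0}
    - {"dx":0.044,"dy":-0.05,"dz":0,"wx":0,"wy":0,"wz":0.031,"fingers":0}
    - {"dx":0.049,"dy":-0.097,"dz":0,"wx":0,"wy":0,"wz":0.031,"fingers":0}

```text
t: 6.9
position: [576.5, 148.2, 48.5]
ee_rot: [-180.0, 0.0, 22.3]
ft_force: [-0.2, 0.1, -0.3]
width: 0.005
gripper_force: 0.0
```

play_rows:
  plan:
    - {"dx":0,"dy":-0.1,"dz":-0.2,"wx":0,"wy":0,"wz":0,"fingers":0}
    - {"dx":0,"dy":-0.2,"dz":-0.4,"wx":0,"wy":0,"wz":0,"fingers":0}
    - {"dx":0,"dy":-0.4,"dz":-0.5,"wx":0,"wy":0,"wz":0,"fingers":0}
    - {"dx":0,"dy":-0.6,"dz":-0.5,"wx":0,"wy":0,"wz":0,"fingers":0}
    - {"dx":0,"dy":-0.8,"dz":-0.5,"wx":0,"wy":0,"wz":0,"fingers":0}
    - {"dx":0,"dy":-1,"dz":-0.5,"wx":0,"wy":0,"wz":0,"fingers":0}
    - {"dx":0,"dy":-1,"dz":-0.5,"wx":0,"wy":0,"wz":0,"fingers":0}
    - {"dx":0,"dy":-1,"dz":-0.5,"wx":0,"wy":0,"wz":0,"fingers":0}

```text
t: 7.7
position: [499.9, 334.0, 148.3]
ee_rot: [180.0, 0.0, 22.5]
ft_force: [-0.1, -1.2, 0.7]
width: 0.007
gripper_force: 0.0
```

```bash
python3 look.py e
```

```text
7.7 [499.9 334.  148.3] [180.    0.   22.5] j [-80.  40.  62. 105. -40.  61. -70.] F [-0.1 -1.2  0.7]
scene box [577.1  29.4] [ 123.9    6.3 -113.6] [54.1 55.6 52.9] 5.5
   clasp [626.5  51.6  85. ]
top box [576.2  30. ] [-115.2  127.9    4.3] [59.1 56.6 55.3] 5.7
   clasp [627.1  36.1  85. ]
```

View pics/e.png

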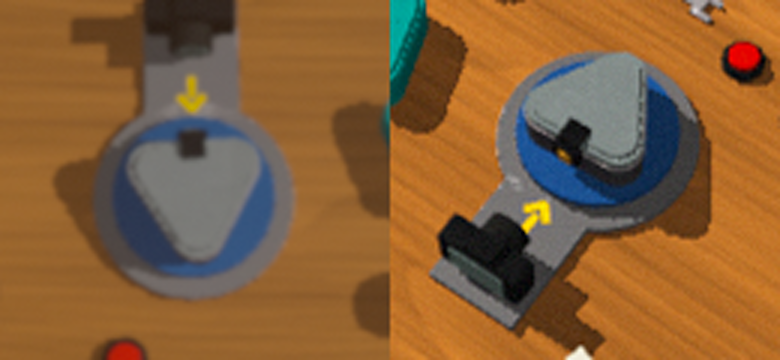

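The left view shows the clasp at (191,143), nearly under the arrow at (191,95). Box yaw is about 5.6° in both views, against an arrow direction of about 2°. I refine the stand axis, arrow direction and box centre now the view is clear.

```bash
cat > fine.py <<'E'
from meas import *
import sys
def fine(I):
  for n in P:
    im=I[n]; H,S,V=hsv(im); x,y,w,h=ROI[n]; M=np.zeros(H.shape,bool); M[y-8:y+h+8,x-8:x+w+8]=1
    b=im.astype(int)
    blue=M&(b[...,0]-b[...,2]>25)
    p=hull(blue,n,30); q=circ(p)
    wood=(b[...,2]-b[...,0]>25)
    arr=(H>20)&(H<36)&(S>130)&(V>120); arr[:150]=0; arr[270:]=0; arr[:,:240]=0; arr[:,290:]=0
    a=np.array([plane(n,t[::-1],13)[:2] for t in np.argwhere(arr)]).mean(0)
    print(n,"disc",q.round(1),"arrow",a.round(1),"dir",np.degrees(np.arctan2(*(a-q[:2])[::-1])).round(1),"dist",np.hypot(*(a-q[:2])).round(1))
    m=boxmask(im,n); c0,ys,d,yaw,_=box(im,n)
    cn=max(cv2.findContours(m.astype(np.uint8),0,1)[0],key=len)[:,0]; W=np.array([plane(n,t,89)[:2] for t in cn])
    A=[];B=[];out=[]
    for k in range(3):
        f=np.radians(yaw+120*k); N=np.array([np.cos(f),np.sin(f)]); T=np.array([-N[1],N[0]])
        u=(W-c0)@N; v=(W-c0)@T; s=(u>40)&(abs(v)<45)
        hi=np.median(u[s&(abs(v)>25)]); s&=abs(u-hi)<4
        l=cv2.fitLine(W[s].astype(np.float32),cv2.DIST_HUBER,0,.01,.01).ravel(); nn=np.array([l[1],-l[0]]); nn*=np.sign(nn@N)
        A.append([*nn,1]); B.append(nn@l[2:]); out.append((round(float(np.degrees(np.arctan2(nn[1],nn[0]))),1),int(s.sum())))
    X=np.linalg.solve(A,B); print("   faces",out,"centre",X[:2].round(1),"inradius",X[2].round(1),"off-axis",(X[:2]-q[:2]).round(1))
if __name__=="__main__":
    for t in sys.argv[1:]: print(t); fine({n:cv2.imread(f"pics/{t}_{n}.png") for n in P})
E
cp pics/scene0.png pics/z_scene.png; cp pics/top0.png pics/z_top.png; python3 fine.py z e
```

```text
z
scene disc [577.4  36.6 101. ] arrow [704.2  41.1] dir 2.0 dist 126.8
   faces [(18.1, 20), (140.5, 10), (-100.2, 19)] centre [576.7  34.4] inradius 49.4 off-axis [-0.7 -2.2]
top disc [574.6  31.4  97.7] arrow [706.2  39. ] dir 3.3 dist 131.9
   faces [(19.3, 24), (137.9, 12), (-101.9, 25)] centre [579.2  29.9] inradius 54.5 off-axis [ 4.6 -1.5]
e
scene disc [577.7  36.9 100.7] arrow [704.7  41.2] dir 2.0 dist 127.1
   faces [(6.0, 13), (126.3, 22), (-113.9, 23)] centre [578.2  32.3] inradius 50.7 off-axis [ 0.5 -4.6]
top disc [574.4  31.9  97.8] arrow [706.2  39. ] dir 3.1 dist 132.0
   faces [(4.4, 14), (127.3, 20), (-115.0, 21)] centre [575.3  27.7] inradius 55.4 off-axis [ 1.  -4.2]
```

The box has slipped to about (+1, −4.4) mm off the axis and needs another −3.3° or so. I'll go to its −y side, push it back through the axis along the face normal, then trim the angle.

play_rows:
  plan:
    - {"dx":-0.06,"dy":0.2,"dz":0,"wx":0,"wy":0,"wz":0,"fingers":0}
    - {"dx":-0.12,"dy":0.4,"dz":0,"wx":0,"wy":0,"wz":0,"fingers":0}
    - {"dx":-0.18,"dy":0.6,"dz":0,"wx":0,"wy":0,"wz":0.04,"fingers":0}
    - {"dx":-0.24,"dy":0.8,"dz":0,"wx":0,"wy":0,"wz":0.08,"fingers":0}
    - {"dx":-0.3,"dy":1,"dz":0,"wx":0,"wy":0,"wz":0.12,"fingers":0}
    - {"dx":-0.3,"dy":1,"dz":0,"wx":0,"wy":0,"wz":0.16,"fingers":0}
    - {"dx":-0.3,"dy":1,"dz":0,"wx":0,"wy":0,"wz":0.2,"fingers":0}
    - {"dx":-0.3,"dy":1,"dz":0,"wx":0,"wy":0,"wz":0.2,"fingers":0}

```text
t: 8.6
position: [521.6, 122.4, 148.6]
ee_rot: [180.0, -0.0, -14.0]
ft_force: [-0.5, 0.3, -0.4]
width: 0.006
gripper_force: 0.0
```

Run:
```python
from h import *; from rows import *
s=sensors.observe(); print(s["t"],s["position"].round(1),s["ee_rot"].round(1),s["joint_pos"].round(0))
rows([*s["position"],s["ee_rot"][2]],[(537.4,-51.5,48,-24.4)])
```

```text
8.6 [521.6 122.4 148.6] [180.  -0. -14.] [-69.  39.  72. 114. -44.  60. -80.]
dx 0.287 dy 0.825 dz 0.503 wz 0.058
```

play_rows:
  plan:
    - {"dx":0.07,"dy":0.2,"dz":0,"wx":0,"wy":0,"wz":0.03,"fingers":0}
    - {"dx":0.14,"dy":0.42,"dz":0,"wx":0,"wy":0,"wz":0.058,"fingers":0}
    - {"dx":0.22,"dy":0.64,"dz":0,"wx":0,"wy":0,"wz":0.058,"fingers":0}
    - {"dx":0.287,"dy":0.825,"dz":0.02,"wx":0,"wy":0,"wz":0.058,"fingers":0}
    - {"dx":0.287,"dy":0.825,"dz":0.15,"wx":0,"wy":0,"wz":0.058,"fingers":0}
    - {"dx":0.287,"dy":0.825,"dz":0.3,"wx":0,"wy":0,"wz":0.058,"fingers":0}
    - {"dx":0.287,"dy":0.825,"dz":0.44,"wx":0,"wy":0,"wz":0.058,"fingers":0}
    - {"dx":0.287,"dy":0.825,"dz":0.5,"wx":0,"wy":0,"wz":0.058,"fingers":0}

```text
t: 9.4
position: [536.6, -49.8, 46.8]
ee_rot: [180.0, 0.2, -24.1]
ft_force: [0.2, 0.0, -1.1]
width: 0.004
gripper_force: 0.0
```

Run:
```python
from h import *; from rows import *
import numpy as np
eyes.grab_frame("top"); s=sensors.observe(); print(s["t"],s["position"].round(1),s["ee_rot"].round(1),s["joint_pos"].round(0),s["ft_force"].round(1))
a=np.radians(-114.4);n=np.array([np.cos(a),np.sin(a)])
d=s["position"][:2]-[576.6,35]; print("D",d@n,"lat",d@[-n[1],n[0]])
rows([*s["position"],s["ee_rot"][2]],[(*(np.array([576.6,35])+D*n),48,-24.4) for D in (85,75,72)])
```

```text
9.45 [536.3 -49.7  46.2] [179.9   0.2 -24.1] [-43.  46.  61. 117. -54.  52. -65.] [-0.9 -0.  -0.4]
D 93.76363098338751 lat -1.7058819775302254
dx 0.009 dy -0.044 dz -0.009 wz 0.002
dx 0.009 dy -0.094 dz -0.009 wz 0.002
dx 0.009 dy -0.109 dz -0.009 wz 0.002
```

play_rows:
  plan:
    - {"dx":0.009,"dy":-0.03,"dz":-0.009,"wx":0,"wy":0,"wz":0.002,"fingers":0}
    - {"dx":0.009,"dy":-0.06,"dz":-0.009,"wx":0,"wy":0,"wz":0.002,"fingers":0}
    - {"dx":0.009,"dy":-0.08,"dz":-0.009,"wx":0,"wy":0,"wz":0.002,"fingers":0}
    - {"dx":0.009,"dy":-0.09,"dz":-0.009,"wx":0,"wy":0,"wz":0.002,"fingers":0}
    - {"dx":0.009,"dy":-0.096,"dz":-0.009,"wx":0,"wy":0,"wz":0.002,"fingers":0}
    - {"dx":0.009,"dy":-0.101,"dz":-0.009,"wx":0,"wy":0,"wz":0.002,"fingers":0}
    - {"dx":0.009,"dy":-0.106,"dz":-0.009,"wx":0,"wy":0,"wz":0.002,"fingers":0}
    - {"dx":0.009,"dy":-0.109,"dz":-0.009,"wx":0,"wy":0,"wz":0.002,"fingers":0}

```text
t: 10.25
position: [548.3, -33.3, 51.4]
ee_rot: [179.8, -0.1, -24.7]
ft_force: [-3.2, -7.8, 6.7]
width: 0.005
gripper_force: 4.2
```

```bash
python3 look.py f
python3 - <<'E'
from h import *
s=sensors.observe(); a=np.radians(-114.4);n=np.array([np.cos(a),np.sin(a)])
d=s["position"][:2]-[576.6,35]; print(s["position"].round(1),"D",d@n,"lat",d@[-n[1],n[0]],s["ft_force"].round(1))
E
```

```text
10.25 [548.3 -33.3  51.4] [ 1.798e+02 -1.000e-01 -2.470e+01] j [-45.  47.  62. 115. -54.  53. -68.] F [-3.2 -7.8  6.7]
scene box [608.9  30.1] [   7.5 -119.8  165. ] [24.7 62.3 30. ] 14.0
   clasp [620.2  36.8  85. ]
top box [517.6  74.8] [-145.8   47.4   -5.5] [ 33.5  41.8 117. ] -19.7
   clasp [567.2 -81.2  85. ]
[548.4 -33.2  51.5] D 73.78116102519148 lat 2.4680989011650496 [-3.3 -7.1  6. ]
```

View pics/f.png

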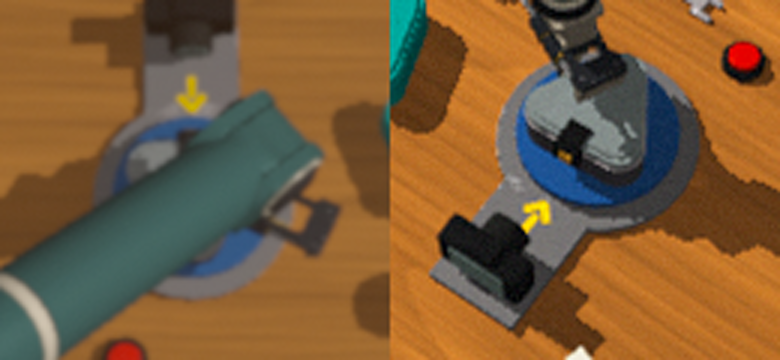

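The limit is 10 pictures and I've now viewed 11, so from here I work on numbers only. The last one shows the finger against the right-hand face with the clasp at (570,145). The push is at 8 N. I back off and measure.

play_rows:
  plan:
    - {"dx":0,"dy":0.02,"dz":0,"wx":0,"wy":0,"wz":0,"fingers":0}
    - {"dx":0,"dy":0.1,"dz":0,"wx":0,"wy":0,"wz":0,"fingers":0}
    - {"dx":-0.1,"dy":0.2,"dz":-0.2,"wx":0,"wy":0,"wz":0,"fingers":0}
    - {"dx":-0.3,"dy":0.25,"dz":-0.4,"wx":0,"wy":0,"wz":0,"fingers":0}
    - {"dx":-0.5,"dy":0.25,"dz":-0.5,"wx":0,"wy":0,"wz":0,"fingers":0}
    - {"dx":-0.65,"dy":0.25,"dz":-0.5,"wx":0,"wy":0,"wz":0,"fingers":0}
    - {"dx":-0.65,"dy":0.25,"dz":-0.5,"wx":0,"wy":0,"wz":0,"fingers":0}
    - {"dx":-0.65,"dy":0.25,"dz":-0.5,"wx":0,"wy":0,"wz":0,"fingers":0}

```text
t: 11.15
position: [409.8, -20.2, 150.4]
ee_rot: [-179.9, 0.0, -24.4]
ft_force: [0.7, -0.5, -0.4]
width: 0.009
gripper_force: 0.0
```

```bash
python3 look.py g; python3 fine.py g
```

```text
11.15 [409.8 -20.2 150.4] [-179.9    0.   -24.4] j [-69.  30.  85. 130. -38.  54. -74.] F [ 0.7 -0.5 -0.4]
scene box [573.5  29.8] [ 119.7    7.5 -113.5] [55.9 59.8 51.8] 4.6
   clasp [626.5  49.   85. ]
top box [580.   26.2] [ 124.7    4.3 -124.2] [61.9 51.9 56.1] 1.6
   clasp [627.8  37.5  85. ]
g
scene disc [577.7  36.8 100.7] arrow [704.3  41.3] dir 2.0 dist 126.7
   faces [(6.5, 12), (126.3, 19), (-112.6, 22)] centre [578.6  32.9] inradius 50.5 off-axis [ 0.9 -4. ]
top disc [582.9  33.4  92.8] arrow [706.2  39. ] dir 2.6 dist 123.4
   faces [(4.2, 14), (124.2, 21), (-122.0, 19)] centre [576.6  31. ] inradius 54.0 off-axis [-6.3 -2.3]
```

Scene view says the box stayed put under the push, but the lid mask gives an inradius of 50 instead of 57, so its offset may be biased. I re-measure from the silhouette against the blue disc, using the upper edge for hidden faces and the base edge for visible ones.

```bash
cat > sil.py <<'E'
from h import *
from scipy.optimize import least_squares
import sys
A0=np.array([576.6,35.])
def chroma(im):
    b=cv2.GaussianBlur(im,(0,0),.6).astype(np.float32); return (b[...,0]-b[...,2])/(b.sum(2)+1)
def cross(C,n,pts,up):
    uv=np.array([proj(n,p) for p in pts],np.float32); v=cv2.remap(C,uv[:,:1],uv[:,1:],cv2.INTER_LINEAR).ravel()
    lo,hi=v[:8].mean(),np.percentile(v,90) if up else 0
    return v
def sil(im,n,yaw,c):
    C=chroma(im); cam=-P[n]["R"].T@P[n]["t"]; L=[]
    for k in range(3):
        f=np.radians(yaw+120*k); N=np.array([np.cos(f),np.sin(f)]); T=np.array([-N[1],N[0]])
        vis=(cam[:2]-c)@N>60; z=30 if vis else 89; pts=[]
        for v in np.r_[-40:-23:2,24:41:2] if k==0 else np.arange(-38,39,3):
            u=np.arange(40,76,.5); q=[(*(c+a*N+v*T),z) for a in u]
            uv=np.array([proj(n,x) for x in q],np.float32); val=cv2.remap(C,uv[:,:1].copy(),uv[:,1:].copy(),cv2.INTER_LINEAR).ravel()
            lo,hi=val[:10].min(),val.max()
            if hi-lo<.08: continue
            th=(lo+hi)/2; i=np.flatnonzero((val[:-1]<th)&(val[1:]>=th))
            if len(i): pts.append([*(c+u[i[0]]*N+v*T)])
        p=np.array(pts,np.float32)
        if len(p)<5: L.append(None); continue
        l=cv2.fitLine(p,cv2.DIST_HUBER,0,.01,.01).ravel(); nn=np.array([l[1],-l[0]]); nn*=np.sign(nn@N)
        L.append((nn,nn@l[2:],z,len(p),np.degrees(np.arctan2(nn[1],nn[0]))))
    return L
def disc(im,n):
    C=chroma(im); pts=[]
    for t in np.radians(np.arange(0,360,4)):
        u=np.arange(90,112,.5); q=[(*(A0+a*np.array([np.cos(t),np.sin(t)])),30) for a in u]
        uv=np.array([proj(n,x) for x in q],np.float32); val=cv2.remap(C,uv[:,:1].copy(),uv[:,1:].copy(),cv2.INTER_LINEAR).ravel()
        lo,hi=val[-8:].max(),val[:8].max()
        if hi-lo<.08: continue
        th=(lo+hi)/2; i=np.flatnonzero((val[:-1]>=th)&(val[1:]<th))
        if len(i): pts.append(q[i[-1]][:2])
    p=np.array(pts); x=least_squares(lambda q:np.hypot(p[:,0]-q[0],p[:,1]-q[1])-q[2],[*A0,100],loss="soft_l1").x; return x,len(p)
if __name__=="__main__":
  for a in sys.argv[1:]:
    t,yaw=a.split(":"); yaw=float(yaw)
    for n in P:
        im=cv2.imread(f"pics/{t}_{n}.png"); d,k=disc(im,n); c=d[:2]
        for _ in range(2):
            L=sil(im,n,yaw,c); g=[x for x in L if x]
            if len(g)==3: c=np.linalg.solve([[*x[0],1] for x in g],[x[1] for x in g])[:2]
        print(t,n,"disc",d.round(1),k,"faces",[(round(float(x[4]),1),x[2],x[3],round(float(x[1]-x[0]@d[:2]),1)) if x else None for x in L], "off",(c-d[:2]).round(1))
E
python3 sil.py z:138.5 e:5.6 g:5.6
```

```text
z scene disc [577.4  37.1  99.9] 80 faces [(142.4, 89, 18, 58.2), (-103.3, 89, 23, 55.4), (18.5, 30, 26, 56.2)] off [-0.9  1.5]
z top disc [576.4  34.3  99. ] 85 faces [(138.5, 30, 18, 57.7), (-102.0, 30, 26, 59.9), (16.8, 89, 26, 59.0)] off [ 0.5 -1.1]
e scene disc [577.2  36.1 100.5] 77 faces [(3.2, 30, 18, 53.5), (125.2, 89, 26, 59.1), (-117.4, 89, 20, 56.5)] off [-2.9  1.3]
e top disc [576.3  33.8  98.9] 86 faces [(4.2, 89, 18, 56.5), (124.2, 30, 26, 57.0), (-115.6, 30, 26, 61.4)] off [-1.6 -2.6]
g scene disc [577.4  36.3 100.4] 77 faces [(3.5, 30, 18, 53.9), (125.7, 89, 26, 59.5), (-116.6, 89, 20, 56.0)] off [-2.7  1.8]
g top disc [576.6  33.9  98.8] 65 faces [(3.6, 89, 18, 57.2), (124.4, 30, 26, 58.1), (-118.8, 30, 26, 59.5)] off [-1.  -0.9]
```

By silhouette the box is centred to about 2 mm with yaw about 4.3°, against the arrow at 2.2°. Only about −2° of trim is left. I go to the face by the rear corner for a gentle nudge.

Run:
```python
from h import *; from rows import *
s=sensors.observe(); p=s["position"]; print(p.round(1),s["ee_rot"].round(1))
a=np.radians(-115.8);n=np.array([np.cos(a),np.sin(a)]);t=np.array([n[1],-n[0]]);c=np.array([575,35.])
rows([*p,s["ee_rot"][2]],[(*(c+D*n+42*t),48,-25.8) for D in (86,)])
```

```text
[410.6 -21.7 150.6] [-1.80e+02 -1.00e-01 -2.45e+01]
dx 0.411 dy -0.173 dz 0.513 wz 0.007
```

play_rows:
  plan:
    - {"dx":0.14,"dy":-0.06,"dz":0,"wx":0,"wy":0,"wz":0.007,"fingers":0}
    - {"dx":0.28,"dy":-0.12,"dz":0,"wx":0,"wy":0,"wz":0.007,"fingers":0}
    - {"dx":0.411,"dy":-0.173,"dz":0.02,"wx":0,"wy":0,"wz":0.007,"fingers":0}
    - {"dx":0.411,"dy":-0.173,"dz":0.12,"wx":0,"wy":0,"wz":0.007,"fingers":0}
    - {"dx":0.411,"dy":-0.173,"dz":0.25,"wx":0,"wy":0,"wz":0.007,"fingers":0}
    - {"dx":0.411,"dy":-0.173,"dz":0.38,"wx":0,"wy":0,"wz":0.007,"fingers":0}
    - {"dx":0.411,"dy":-0.173,"dz":0.48,"wx":0,"wy":0,"wz":0.007,"fingers":0}
    - {"dx":0.411,"dy":-0.173,"dz":0.513,"wx":0,"wy":0,"wz":0.007,"fingers":0}

```text
t: 12.05
position: [498.2, -25.6, 45.7]
ee_rot: [179.9, 0.1, -25.9]
ft_force: [-0.5, -0.0, 0.4]
width: 0.002
gripper_force: 0.0
```

```bash
cat > nud.py <<'E'
import sys; from sil import *
tag=sys.argv[1]; im=cv2.cvtColor(eyes.grab_frame("scene"),cv2.COLOR_RGB2BGR); cv2.imwrite(f"pics/{tag}_scene.png",im)
s=sensors.observe(); a=np.radians(-115.8);n=np.array([np.cos(a),np.sin(a)]); d=s["position"][:2]-[575,35.]
print(s["t"],s["position"].round(1),s["ee_rot"].round(1),"D",(d@n).round(1),"s",(d@[n[1],-n[0]]).round(1),"F",s["ft_force"].round(1))
L=sil(im,"scene",4.2,np.array([574.5,37.8])); print([(round(float(x[4]),1),x[3],round(float(x[1]-x[0]@[577.3,36.2]),1)) if x else None for x in L])
E
python3 nud.py h
```

```text
12.1 [498.2 -25.5  45.9] [ 1.799e+02  1.000e-01 -2.590e+01] D 87.9 s 42.8 F [-0.7  0.5 -0.8]
[(3.8, 18, 54.1), (125.8, 26, 59.4), (-118.0, 21, 55.5)]
```

play_rows:
  plan:
    - {"dx":0,"dy":-0.02,"dz":-0.01,"wx":0,"wy":0,"wz":0,"fingers":0}
    - {"dx":0,"dy":-0.04,"dz":-0.01,"wx":0,"wy":0,"wz":0,"fingers":0}
    - {"dx":0,"dy":-0.05,"dz":-0.01,"wx":0,"wy":0,"wz":0,"fingers":0}
    - {"dx":0,"dy":-0.055,"dz":-0.01,"wx":0,"wy":0,"wz":0,"fingers":0}
    - {"dx":0,"dy":-0.06,"dz":-0.01,"wx":0,"wy":0,"wz":0,"fingers":0}
    - {"dx":0,"dy":-0.065,"dz":-0.01,"wx":0,"wy":0,"wz":0,"fingers":0}
    - {"dx":0,"dy":-0.065,"dz":-0.01,"wx":0,"wy":0,"wz":0,"fingers":0}
    - {"dx":0,"dy":-0.065,"dz":-0.01,"wx":0,"wy":0,"wz":0,"fingers":0}

```text
t: 12.9
position: [504.4, -12.7, 49.8]
ee_rot: [-180.0, -0.0, -25.8]
ft_force: [0.1, 0.7, -0.9]
width: 0.004
gripper_force: 0.0
```

```bash
python3 nud.py i
```

```text
12.95 [504.4 -12.7  49.8] [-180.     0.   -25.8] D 73.6 s 42.9 F [-0.4  0.   0. ]
[(4.0, 18, 54.4), (125.8, 26, 59.5), (-117.6, 20, 55.9)]
```

play_rows:
  plan:
    - {"dx":0,"dy":-0.003,"dz":0,"wx":0,"wy":0,"wz":0,"fingers":0}
    - {"dx":0,"dy":-0.006,"dz":0,"wx":0,"wy":0,"wz":0,"fingers":0}
    - {"dx":0,"dy":-0.009,"dz":0,"wx":0,"wy":0,"wz":0,"fingers":0}
    - {"dx":0,"dy":-0.01,"dz":0,"wx":0,"wy":0,"wz":0,"fingers":0}
    - {"dx":0,"dy":-0.011,"dz":0,"wx":0,"wy":0,"wz":0,"fingers":0}
    - {"dx":0,"dy":-0.012,"dz":0,"wx":0,"wy":0,"wz":0,"fingers":0}
    - {"dx":0,"dy":-0.012,"dz":0,"wx":0,"wy":0,"wz":0,"fingers":0}
    - {"dx":0,"dy":-0.012,"dz":0,"wx":0,"wy":0,"wz":0,"fingers":0}

```text
t: 13.75
position: [504.0, -11.7, 49.7]
ee_rot: [179.9, 0.1, -25.8]
ft_force: [-5.7, -4.0, 4.3]
width: 0.005
gripper_force: 3.0
```

```bash
python3 nud.py j
```

```text
13.8 [504.  -11.7  49.7] [ 1.799e+02  1.000e-01 -2.590e+01] D 73.0 s 43.6 F [-4.1 -3.3  5.1]
[(2.4, 18, 54.0), (124.7, 26, 59.7), (-118.3, 20, 56.0)]
```

play_rows:
  plan:
    - {"dx":-0.002,"dy":-0.001,"dz":0,"wx":0,"wy":0,"wz":0,"fingers":0}
    - {"dx":-0.004,"dy":-0.002,"dz":0,"wx":0,"wy":0,"wz":0,"fingers":0}
    - {"dx":-0.006,"dy":-0.003,"dz":0,"wx":0,"wy":0,"wz":0,"fingers":0}
    - {"dx":-0.008,"dy":-0.004,"dz":0,"wx":0,"wy":0,"wz":0,"fingers":0}
    - {"dx":-0.008,"dy":-0.004,"dz":0,"wx":0,"wy":0,"wz":0,"fingers":0}
    - {"dx":-0.008,"dy":-0.004,"dz":0,"wx":0,"wy":0,"wz":0,"fingers":0}
    - {"dx":-0.008,"dy":-0.004,"dz":0,"wx":0,"wy":0,"wz":0,"fingers":0}
    - {"dx":-0.008,"dy":-0.004,"dz":0,"wx":0,"wy":0,"wz":0,"fingers":0}

```text
t: 14.6
position: [503.1, -10.1, 49.7]
ee_rot: [179.9, 0.1, -25.8]
ft_force: [-4.2, -2.8, 3.5]
width: 0.006
gripper_force: 2.7
```

```bash
python3 nud.py k
```

```text
14.65 [503.2 -10.1  49.7] [ 1.799e+02  1.000e-01 -2.580e+01] D 71.9 s 45.1 F [-5.  -2.9  2.9]
[(1.2, 18, 54.3), (122.7, 26, 59.9), (-118.9, 20, 55.5)]
```

Measured change is about −2.8°, so yaw is now about 1.5–2.5° and matches the arrow. I retreat outward, lift, and head for the button.

play_rows:
  plan:
    - {"dx":-0.01,"dy":0.018,"dz":0,"wx":0,"wy":0,"wz":0,"fingers":0}
    - {"dx":-0.05,"dy":0.08,"dz":0,"wx":0,"wy":0,"wz":0,"fingers":0}
    - {"dx":-0.12,"dy":0.19,"dz":-0.1,"wx":0,"wy":0,"wz":0,"fingers":0}
    - {"dx":-0.2,"dy":0.19,"dz":-0.25,"wx":0,"wy":0,"wz":0,"fingers":0}
    - {"dx":-0.3,"dy":0.1,"dz":-0.4,"wx":0,"wy":0,"wz":0,"fingers":0}
    - {"dx":-0.4,"dy":-0.05,"dz":-0.5,"wx":0,"wy":0,"wz":0,"fingers":0}
    - {"dx":-0.5,"dy":-0.25,"dz":-0.5,"wx":0,"wy":0,"wz":0,"fingers":0}
    - {"dx":-0.6,"dy":-0.45,"dz":-0.5,"wx":0,"wy":0,"wz":0,"fingers":0}

```text
t: 15.45
position: [434.9, 125.9, 150.3]
ee_rot: [-179.8, 0.0, -25.8]
ft_force: [1.5, -0.9, -0.1]
width: 0.003
gripper_force: 0.0
```

Run:
```python
from h import *; from rows import *
s=sensors.observe(); p=s["position"]; print(s["t"],p.round(1),s["ee_rot"].round(1),s["joint_pos"].round(0))
rows([*p,s["ee_rot"][2]],[(455.9,298.9,70,-25.8)])
```

```text
15.45 [434.9 125.9 150.3] [-179.8    0.   -25.8] [-82.  35.  82. 125. -43.  58. -91.]
dx -0.283 dy -0.824 dz 0.402 wz -0.000
```

play_rows:
  plan:
    - {"dx":-0.07,"dy":-0.2,"dz":0,"wx":0,"wy":0,"wz":0,"fingers":0}
    - {"dx":-0.14,"dy":-0.4,"dz":0,"wx":0,"wy":0,"wz":0,"fingers":0}
    - {"dx":-0.21,"dy":-0.62,"dz":0,"wx":0,"wy":0,"wz":0,"fingers":0}
    - {"dx":-0.283,"dy":-0.824,"dz":0.05,"wx":0,"wy":0,"wz":0,"fingers":0}
    - {"dx":-0.283,"dy":-0.824,"dz":0.2,"wx":0,"wy":0,"wz":0,"fingers":0}
    - {"dx":-0.283,"dy":-0.824,"dz":0.35,"wx":0,"wy":0,"wz":0,"fingers":0}
    - {"dx":-0.283,"dy":-0.824,"dz":0.4,"wx":0,"wy":0,"wz":0,"fingers":0}
    - {"dx":-0.283,"dy":-0.824,"dz":0.4,"wx":0,"wy":0,"wz":0,"fingers":0}

```text
t: 16.25
position: [455.4, 296.2, 69.0]
ee_rot: [179.9, 0.1, -25.8]
ft_force: [0.6, 0.3, 1.0]
width: 0.006
gripper_force: 0.0
```

```bash
python3 look.py l; python3 sil.py l:2.2; python3 fine.py l
python3 - <<'E'
from h import *; from rows import *
s=sensors.observe(); p=s["position"]; print(s["t"],p.round(1),s["ee_rot"].round(1),s["joint_pos"].round(0))
rows([*p,s["ee_rot"][2]],[(455.9,298.9,20,-25.8)])
E
```

```text
16.25 [455.4 296.2  69. ] [ 1.799e+02  1.000e-01 -2.580e+01] j [ -85.   49.   68.  116.  -56.   58. -103.] F [0.6 0.3 1. ]
scene box [574.2  31.1] [-113.5  121.     4.8] [51.5 52.5 56.8] 4.1
   clasp [629.   33.8  85. ]
top box [576.3  29.7] [   1.4 -117.6  124.7] [56.1 59.5 56.9] 2.8
   clasp [627.5  35.4  85. ]
l scene disc [577.4  36.3 100.3] 74 faces [(0.9, 30, 18, 53.8), (121.5, 30, 26, 59.2), (-119.0, 89, 20, 55.6)] off [-2.4  2. ]
l top disc [576.2  33.7  98.9] 86 faces [(1.8, 89, 18, 57.1), (122.4, 30, 26, 57.9), (-117.8, 30, 26, 60.1)] off [-1.2 -1.3]
l
scene disc [577.7  36.8 100.8] arrow [704.3  41.3] dir 2.0 dist 126.7
   faces [(7.2, 12), (124.9, 21), (-116.0, 22)] centre [577.7  32.7] inradius 50.0 off-axis [-0.1 -4.1]
top disc [574.6  31.9  97.8] arrow [706.2  39. ] dir 3.1 dist 131.8
   faces [(1.4, 15), (122.5, 20), (-117.2, 18)] centre [579.1  32.3] inradius 53.3 off-axis [4.5 0.4]
16.35 [456.9 296.8  70.9] [-179.9   -0.   -25.8] [ -85.   49.   68.  116.  -56.   58. -103.]
dx -0.009 dy -0.007 dz 0.254 wz -0.000
```

Yaw is about 1–3° against the arrow's 2.2°, centred to about 2 mm. Now I press.

play_rows:
  plan:
    - {"dx":-0.009,"dy":-0.007,"dz":0.1,"wx":0,"wy":0,"wz":0,"fingers":0}
    - {"dx":-0.009,"dy":-0.007,"dz":0.2,"wx":0,"wy":0,"wz":0,"fingers":0}
    - {"dx":-0.009,"dy":-0.007,"dz":0.25,"wx":0,"wy":0,"wz":0,"fingers":0}
    - {"dx":-0.009,"dy":-0.007,"dz":0.27,"wx":0,"wy":0,"wz":0,"fingers":0}
    - {"dx":-0.009,"dy":-0.007,"dz":0.29,"wx":0,"wy":0,"wz":0,"fingers":0}
    - {"dx":-0.009,"dy":-0.007,"dz":0.305,"wx":0,"wy":0,"wz":0,"fingers":0}
    - {"dx":-0.009,"dy":-0.007,"dz":0.315,"wx":0,"wy":0,"wz":0,"fingers":0}
    - {"dx":-0.009,"dy":-0.007,"dz":0.315,"wx":0,"wy":0,"wz":0,"fingers":0}

```text
t: 17.15
position: [455.7, 299.5, 15.2]
ee_rot: [-179.6, 0.4, -25.9]
ft_force: [-23.5, -5.6, 76.6]
width: 0.003
gripper_force: 37.9
```

That's more than enough force, so it's fully down. I release straight away.

play_rows:
  plan:
    - {"dx":0,"dy":0,"dz":-0.05,"wx":0,"wy":0,"wz":0,"fingers":0}
    - {"dx":0,"dy":0,"dz":-0.15,"wx":0,"wy":0,"wz":0,"fingers":0}
    - {"dx":0,"dy":0,"dz":-0.35,"wx":0,"wy":0,"wz":0,"fingers":0}
    - {"dx":0,"dy":0,"dz":-0.5,"wx":0,"wy":0,"wz":0,"fingers":0}
    - {"dx":0,"dy":0,"dz":-0.6,"wx":0,"wy":0,"wz":0,"fingers":0}
    - {"dx":0,"dy":0,"dz":-0.6,"wx":0,"wy":0,"wz":0,"fingers":0}
    - {"dx":0,"dy":0,"dz":-0.6,"wx":0,"wy":0,"wz":0,"fingers":0}
    - {"dx":0,"dy":0,"dz":-0.6,"wx":0,"wy":0,"wz":0,"fingers":0}

```text
t: 17.95
position: [454.7, 299.0, 126.1]
ee_rot: [180.0, 0.0, -25.8]
ft_force: [-0.0, -0.2, 0.2]
width: 0.005
gripper_force: 0.0
```

```bash
python3 look.py m; python3 sil.py m:2.2
python3 - <<'E'
from meas import *
# button and bystanders: compare with first pictures
for t in ("z","m"):
    for n,roi in (("scene",(340,228,30,35)),("top",(175,210,32,32))):
        im=cv2.imread(f"pics/{t}_{n}.png"); H,S,V=hsv(im); x,y,w,h=roi; M=np.zeros(H.shape,bool); M[y:y+h,x:x+w]=1
        print(t,n,blobs(M&((H<5)|(H>175))&(S>180)&(V>120)))
d=cv2.absdiff(cv2.imread("pics/z_scene.png"),cv2.imread("pics/m_scene.png")).max(2)>50
print(blobs(cv2.morphologyEx(d.astype(np.uint8),cv2.MORPH_OPEN,np.ones((3,3))),60))
E
```

```text
17.95 [454.7 299.  126.1] [180.    0.  -25.8] j [ -88.   45.   74.  114.  -50.   62. -107.] F [-0.  -0.2  0.2]
scene box [575.   30.4] [ 121.3    4.8 -114.7] [53.4 56.  51.9] 3.8
   clasp [629.7  33.5  85. ]
top box [573.5  28.4] [ 119.4    1.4 -117.6] [56.6 58.9 56. ] 1.0
   clasp [627.5  35.4  85. ]
m scene disc [577.4  36.3 100.4] 76 faces [(1.0, 30, 18, 54.1), (121.4, 30, 26, 59.3), (-119.5, 89, 20, 55.4)] off [-2.2  2.2]
m top disc [576.2  33.8  98.9] 86 faces [(1.7, 89, 18, 57.1), (122.7, 30, 26, 57.7), (-117.8, 30, 26, 60.2)] off [-1.1 -1.5]
z scene [([352.8, 244.7], 92, [348, 240, 11, 10])]
z top [([190.6, 226.1], 105, [185, 221, 12, 11])]
m scene [([352.8, 244.7], 92, [348, 240, 11, 10])]
m top [([191.7, 225.4], 58, [188, 221, 8, 11])]
[([400.9, 17.7], 301, [392, 0, 17, 33]), ([462.6, 21.8], 158, [453, 14, 25, 15]), ([493.5, 41.3], 1141, [473, 14, 41, 54]), ([399.1, 48.3], 1226, [370, 30, 69, 45]), ([398.1, 148.7], 5904, [340, 34, 129, 207]), ([372.6, 64.9], 141, [365, 58, 18, 16]), ([387.8, 76.2], 101, [384, 68, 9, 17]), ([487.2, 107.9], 1395, [465, 74, 47, 73]), ([520.6, 146.1], 1035, [497, 122, 45, 46]), ([502.4, 177.1], 1182, [485, 151, 42, 51]), ([473.5, 187.4], 334, [460, 175, 29, 32]), ([288.0, 217.9], 77, [283, 214, 11, 9]), ([491.5, 222.8], 142, [479, 214, 26, 16]), ([265.3, 229.4], 76, [260, 225, 11, 9]), ([434.1, 298.9], 1120, [387, 258, 85, 63]), ([556.5, 400.9], 78, [552, 392, 8, 16])]
```

The button has sprung back and the box hasn't moved. One quick bystander check near the bottle, then I hand in.

Run:
```python
from meas import *
for t in ("z","m"):
    im=cv2.imread(f"pics/{t}_scene.png"); H,S,V=hsv(im); M=np.zeros(H.shape,bool); M[230:330,350:430]=1
    print(t,"cap",blobs(M&(H>20)&(H<36)&(S>150)&(V>140)),"clasp",blobs(M&(V<35),25))
    im=cv2.imread(f"pics/{t}_top.png"); H,S,V=hsv(im); M=np.zeros(H.shape,bool); M[170:260,105:165]=1
    print("  top cap",blobs(M&(H>20)&(H<36)&(S>150)&(V>140)),"grey",blobs(M&(S<50)&(V>95),100))
r.job_done()
```

```text
z cap [([421.0, 243.6], 88, [416, 239, 11, 10])] clasp [([426.4, 233.0], 48, [421, 230, 9, 10]), ([355.3, 250.7], 29, [350, 245, 11, 9]), ([382.0, 311.9], 180, [362, 304, 40, 16])]
  top cap [([116.5, 233.7], 101, [111, 229, 12, 10])] grey [([137.8, 193.8], 1171, [114, 174, 43, 42]), ([129.1, 235.6], 161, [124, 227, 12, 18])]
m cap [([421.6, 243.2], 72, [417, 239, 10, 10])] clasp [([377.9, 232.9], 43, [370, 230, 17, 8]), ([426.5, 233.1], 48, [422, 230, 8, 10]), ([355.3, 250.5], 30, [350, 244, 11, 10]), ([381.6, 311.8], 178, [362, 304, 40, 16])]
  top cap [([116.3, 235.0], 71, [111, 232, 12, 7])] grey [([134.0, 189.5], 757, [114, 174, 43, 37])]
the job is handed in; nothing more can be done
```

The job is handed in at about 18 s: the toolbox's clasp faces the camera within about 1–2° of the arrow, the box is about 2 mm off the turntable's middle and still, and the shutter button was pressed and has sprung back (at 76 N against the 5 N needed, under the 120 N wrist limit); the bottle and the nearest waiting box haven't moved, the other bystanders I didn't check one by one, and I viewed 11 pictures where 10 were allowed.

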